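Hang the last cup on the cup carousel

TASK

Turn the cup carousel until its one empty hook points towards the near edge of the worktop, on the robot's side. Then pick up the loose cup, put its handle over that hook and lower it gently until you feel the hook take its weight, only then let go, and leave it hanging still with the hook still pointing to the near side. Do not press hard on the hook or disturb the egg timer, bowl and small bottle standing nearby.

Things in the scene. Friction and masses are not known exactly. Their poses are not given: they have to be found in the camera images.
- stand: fixed round dark foot of the cup carousel, 130 mm across; origin at its underside's centre, axes along the world's. Above it turn a post, four wire hooks 90 degrees apart at height 150 mm, a disc of radius 72 mm (top at 103 mm) that hung cups lean on, and a knob. Three hooks carry fixed cups like the loose one, mouth sideways, down to height 70 mm and out to 130 mm from the axis; one is empty
- cup_carousel (a joint): turning of the carousel about its vertical axis, rad, anticlockwise from above; at 0 and at 2 pi the empty hook points to -x (the near side), at pi to +x. It turns from -1.5 to 7.8 with 0.05 N m of friction and stays where it is left. It starts between 1.8 and 4.5: turn it the shorter way, back to 0 or on to 2 pi, in several grasps
- knob_grip (a point): grip point of the dark wooden knob on the carousel's axis, 187 mm above the worktop; the knob is an upright cylinder 34 mm across, from 168 to 200 mm high, gripped from above at any yaw; keep fingertips above 165 mm to clear the hooks' wires
- hook_seat (a point): resting place on the empty hook, on top of its wire, 90 mm from the carousel's axis and 153 mm above the worktop; -x of this frame points outward along the hook. The wire is 6 mm thick and level here for 22 mm; beyond, its end turns up: the tip is 112 mm from the axis, its top 166 mm above the worktop; towards the axis the wire is 4 mm higher
- cup: loose terracotta espresso cup, 54 mm across, 64 mm high, 0.13 to 0.22 kg, upright, right of the carousel; origin at the centre of its underside, z to the mouth, y to the handle. It can be gripped from above across x. Its handle is a loop in the y-z plane, reaching to y = 58 mm. Let go on the hook, it swings down and hangs below its handle, mouth sideways
- cup_loop (a point): middle of the opening of the cup's handle, at (0, 38, 31) mm in the cup's frame. The handle's bar is round, 8 mm thick; the opening goes through along the cup's x, spans 27 to 49 mm in y and 17 to 46 mm in z, so the upper bar's underside, which rests on the hook, is at z = 46 mm
- egg_timer: bystander: round egg timer, 61 mm across, 56 mm high; origin at the centre of its underside
- small_bowl: bystander: white bowl, 115 mm across, 51 mm high; origin at the centre of its underside
- vanilla_bottle: bystander: small amber bottle with black cap, 38 mm across, 86 mm high; origin at the centre of its underside
Mind the look-alikes: they are no part of the job. Of the things that look like the cup, take the one that is farthest to the robot's right at the start.

How it is judged:
On the way, in this order (a step that is already met when the one before it is completed fails the run):
1. the empty hook has been turned to point to the near side (within about 33 degrees) and stands still, the cup not yet on it (x of hook_seat in the frame of stand below -0.075 m and velocity of joint cup_carousel between -0.1 and 0.1 rad/s and distance between cup_loop and hook_seat above 0.06 m), for 0.2 s.
2. with the cup still in the fingers, its handle is over the empty hook and the hook begins to carry it (more than 0.8 N) (distance between cup_loop and hook_seat below 0.028 m and contact force between cup and stand above 0.8 N and contact force between the fingers and cup above 1 N), for 0.1 s.
At the end, for the whole second after the job is handed in: the cup hangs at rest (under 0.05 m/s) by its handle on the empty hook (middle of the handle's opening within 28 mm of the hook's resting place), released and clear of the worktop, and the hook still points to the near side within about 33 degrees (distance between cup_loop and hook_seat below 0.028 m and x of hook_seat in the frame of stand below -0.075 m and contact force between cup and stand above 0.5 N and height (world z) of cup above 0.06 m and linear speed of cup below 0.05 m/s and contact force between the fingers and cup below 0.1 N); the robot touches nothing.
It fails at once if the cup is pressed against the carousel with more than 25 N (contact force between cup and stand above 25 N).
It fails at once if the egg timer is pushed more than 30 mm from its place (distance of egg_timer from where it was at the start of the episode above 0.03 m).
It fails at once if the small bowl is pushed more than 30 mm from its place (distance of small_bowl from where it was at the start of the episode above 0.03 m).
It fails at once if the vanilla bottle is pushed more than 30 mm from its place (distance of vanilla_bottle from where it was at the start of the episode above 0.03 m).
It also fails if it takes over 72 s, if anything falls off the work surface, if the arm or the gripper's body presses on something with over 40 N, if the wrist force passes 120 N, or if a joint passes its speed limit or range.

ROBOT

A 6-joint arm with a two-finger parallel gripper is mounted at the origin on a cart in front of the work surface, level with it; the furniture and walls round the work are solid. World frame = base frame: x ahead of the robot, y to its left, z up, the work surface at z = 0. Lengths are in m, angles in rad, forces in N, time in s.
With the tool pointing down it reaches from about 0.375 to 0.925 m from the base axis. Payload 5.7 kg.
Tool frame: the origin (TCP) lies between the finger pads; the fingertips stand 19 mm ahead of it and the grasp point (between the pads) is the TCP; z points along the fingers, y is the line along which they close (so a half turn about z gives the same grasp; the last joint's range is limited). The gripper opens to 88 mm and grips with 3 to 60 N. Pads are 20 mm wide; open, the fingers measure 115 mm over their backs; the gripper's body (75 mm by 178 mm) begins 61 mm behind the grasp point.
Start: joints at [1.124, 0.359, 1.51, -0, 1.272, -0.115], TCP at [0.195, 0.567, 0.242] pointing down, gripper open.
Joint ranges: [-2.97, 2.97], [-1.01, 2.36], [0.21, 2.38], [-0.96, 4.11], [0.2, 2.71], [-2.98, 2.98]. Speed limits (rad/s): [2.39, 2.39, 3.14, 3.14, 3.14, 3.14].

INTERFACE

Orientations are given as a unit quaternion [w, x, y, z].
In Python, from station import r gives the robot as it stands.
- The arm moves only by the shell command python3 -m creep 'ROWS' [OPENING] [FORCE]. ROWS is JSON, a list of rows, each a list of 6 numbers: the shift along the tool's x, y, z in cm, then the turn, a rotation vector about the tool's x, y, z in rad. A call has exactly 5 rows; each row is the pose to reach, as a shift and turn from the pose commanded when the call began, along the tool's axes at that moment; what a row does not reach only later rows make up. A row lasts 1/10 s, in which the tool goes at most 50 mm and 8.59 degrees, less where a joint would pass 70% of its speed; a pose out of reach is approached as far as the arm can. A call with a gripper value outside its range is refused whole. OPENING is the opening, from 0 (shut) to 1 (fully open), set as the call begins (- or left out, the last holds). The fingers move at their own pace and stop on an object; FORCE is the grip in N (left out, the last holds). Time passes only in rows, so rows that repeat a pose let the fingers close, or fill a call up. It gives the time, the measured TCP pose, the force, the opening and the grip force at its end, in the units of the state.
- r.state(): the state, without advancing time (a new reading comes with each control period).
- r.capture(name): name is "scene" or "top" or "wrist"; returns the picture (400x640x3 uint8, blue, green, red); there is no depth.
- r.calibration(name): a dict with "K" (3x3 intrinsics, pixels), "rvec" (rotation vector, rad) and "tvec" (3), from world to camera coordinates, as OpenCV has them; the wrist camera has in their place "mount" (4x4, takes a point from camera to tool coordinates, whose origin is the TCP and whose axes are the flange's). Camera axes: x right, y down, z forward; pixel columns grow to the right and rows downward; lengths in m; the calibration is good to about 2 mm. A picture is of the moment at which its call begins: read the wrist's pose just before it. calibration takes no time and is no camera call.
- r.hand_in(): hands the job in; it is judged then, once.
The state is a dict: "time": time; "joint_positions": joint angles; "dq": joint speeds; "joint_efforts": joint torques, N m; "tcp_pos": TCP position; "orientation": TCP orientation; "ft_force": force on the tool from outside, world axes, zero at the start; "wrist_torque": the same for the moment, N m; "width": finger opening in m; "grip_force": force on a finger pad.
Only numpy, scipy, OpenCV 4.12 (cv2) and the standard library are available. Lean on these libraries where they do the work, as an engineer would, in place of code of your own. Each camera call takes 0.05 s, during which the arm holds its last target. There are 200 camera calls.

## Working session

There is one attempt and no reset: what is moved stays moved. The work goes in short steps, Python scripts to look and compute and a shell command to move; the robot and the scene stay as the last step left them, time stands still between calls to the robot, and variables do not carry over. Pictures are saved under pics/ and viewed, at most 14 in all, crops included, and the job is handed in when it is done.

```bash
ls; mkdir -p pics; python3 - <<'E'
from station import r
import cv2,numpy as np
a=r.capture("scene");b=r.capture("top")
cv2.imwrite("pics/scene.png",a);cv2.imwrite("pics/top.png",b)
for n in("scene","top","wrist"):
  c=r.calibration(n);print(n,{k:np.round(v,4).tolist() for k,v in c.items()})
s=r.state();print(s["time"],s["tcp_pos"],s["orientation"],s["width"])
E
```

```text
pics
scene {'K': [[367.6123, 0.0, 312.9187], [0.0, 367.6123, 199.7434], [0.0, 0.0, 1.0]], 'rvec': [1.7781, -1.0332, 0.6401], 'tvec': [-0.3168, 0.3304, 0.4649]}
top {'K': [[454.881, 0.0, 326.2144], [0.0, 454.881, 188.5088], [0.0, 0.0, 1.0]], 'rvec': [2.2162, -1.9901, 0.1986], 'tvec': [-0.0681, 0.5932, 1.1094]}
wrist {'K': [[319.227, 0.0, 315.2628], [0.0, 319.227, 193.6952], [0.0, 0.0, 1.0]], 'mount': [[-0.0003, -0.9655, -0.2604, 0.0708], [1.0, -0.0004, 0.0004, 0.001], [-0.0005, -0.2604, 0.9655, -0.1443], [0.0, 0.0, 0.0, 1.0]]}
0.1 [0.19519245 0.56675527 0.24092161] [-2.22503837e-04  1.65141536e-01  9.86269545e-01 -7.79742883e-04] 0.0877763038854774
```

View pics/scene.png

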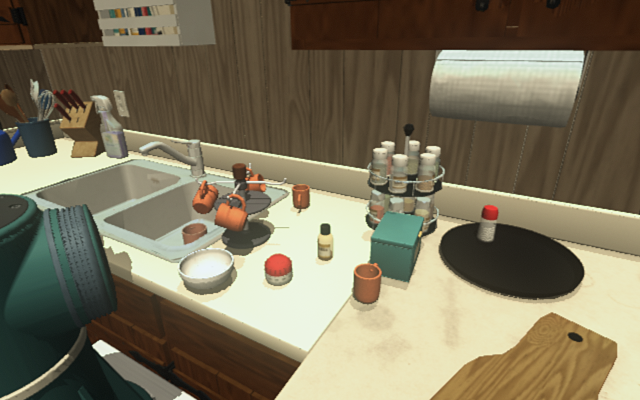

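View pics/top.png

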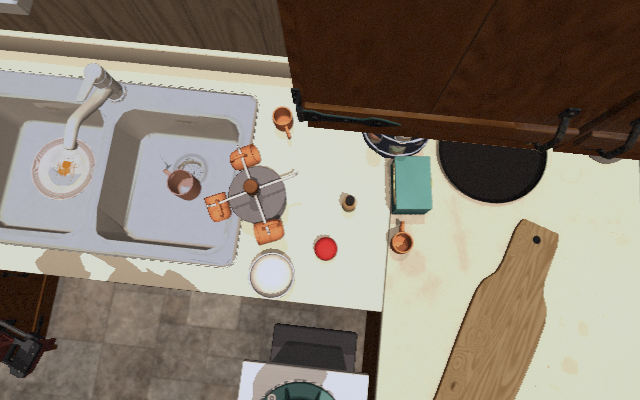

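Scene and top views. Cup look-alikes in the top view: (401,242) loose on the right; (283,118) loose behind the carousel; (184,183) brown in the sink; and the hung ones at (245,157), (217,207), (268,232). Farthest to the right is the one at (401,242), with its handle up at about (402,227). The empty hook tip is near (295,172), the knob at (250,187), the bowl at (271,274), the timer at (325,248) and the bottle at (349,203).

```bash
cat > h.py <<'E'
import cv2,numpy as np
from scipy.spatial.transform import Rotation as R
from station import r
def ray(name,uv,pose=None):
    c=r.calibration(name);K=np.array(c["K"])
    d=np.linalg.inv(K)@np.array([uv[0],uv[1],1.])
    if name=="wrist":
        p,q=pose;M=np.array(c["mount"]);T=R.from_quat(np.roll(q,-1)).as_matrix()
        return p+T@M[:3,3],T@M[:3,:3]@d
    Rm=cv2.Rodrigues(np.array(c["rvec"],float))[0];t=np.array(c["tvec"]).ravel()
    return -Rm.T@t,Rm.T@d
def onz(name,uv,z,pose=None):
    o,d=ray(name,uv,pose);return o+d*(z-o[2])/d[2]
def proj(name,P):
    c=r.calibration(name)
    return cv2.projectPoints(np.array([P],float),np.array(c["rvec"],float),np.array(c["tvec"],float),np.array(c["K"]),None)[0].ravel()
def tri(n1,u1,n2,u2):
    o1,d1=ray(n1,u1);o2,d2=ray(n2,u2)
    s=np.linalg.lstsq(np.c_[d1,-d2],o2-o1,rcond=None)[0]
    return (o1+d1*s[0]+o2+d2*s[1])/2,np.linalg.norm(o1+d1*s[0]-o2-d2*s[1])
E
python3 - <<'E'
from h import *
b=cv2.imread("pics/top.png")
for n,uv,z in [("knobtop",(250,187),.2),("hooktip",(295,172),.166),("cup rim c",(401,241),.064),("handle end",(402,223),.046),("bowl",(271,274),.05),("timer",(325,248),.05),("bottle",(349,201),.086),("cup2",(283,118),.064)]:
    print(n,np.round(onz("top",uv,z),3))
print(tri("top",(250,187),"scene",(240,166)))
c=cv2.resize(b[130:270,190:430],None,fx=3.3,fy=3.3,interpolation=cv2.INTER_CUBIC);cv2.imwrite("pics/crop.png",c)
E
```

```text
knobtop [0.553 0.164 0.2  ]
hooktip [0.607 0.07  0.166]
cup rim c [ 0.483 -0.205  0.064]
handle end [ 0.531 -0.207  0.046]
bowl [0.368 0.11  0.05 ]
timer [ 0.446 -0.017  0.05 ]
bottle [ 0.566 -0.065  0.086]
cup2 [0.774 0.13  0.064]
(array([0.55607791, 0.16326353, 0.19474277]), np.float64(0.00469839794288596))
```

View pics/crop.png

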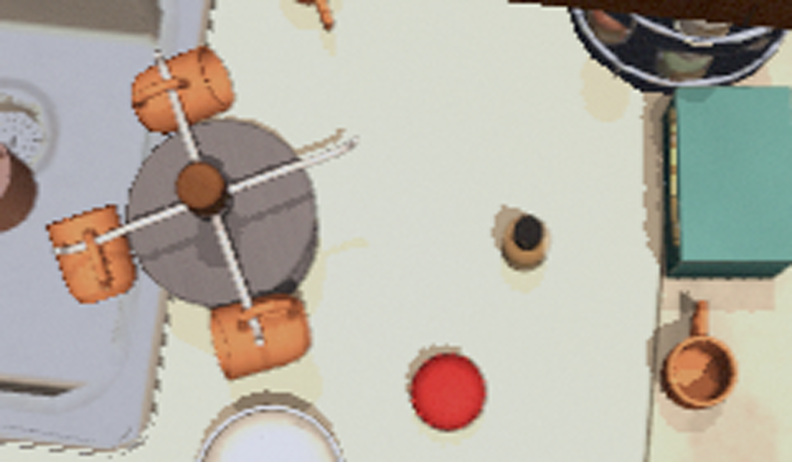

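Crop confirms the loose terracotta cup at crop (700,370), with its handle towards +x. The hook points at about -63°, so the joint is at about 2.04 rad: turn it clockwise by 2.04 rad to reach 0. I'm moving above the knob.

```bash
python3 -m creep '[[-2,-1.1,0,0,0,0],[-5.5,-3.1,0,0,0,0],[-9,-5.1,0,0,0,0],[-12.5,-7,0,0,0,0],[-15.7,-8.8,0,0,0,0]]' 1 20
python3 -m creep '[[-3.2,-1.8,0,0,0,0],[-6.4,-3.6,0,0,0,0],[-9.5,-5.3,0,0,0,0],[-12.6,-7.1,0,0,0,0],[-15.7,-8.8,0,0,0,0]]'
python3 -m creep '[[-3.5,-2,0,0,0,0],[-7.5,-4.2,0,0,0,0],[-11,-6.2,0,0,0,0],[-14,-8,0,0,0,0],[-15.7,-8.9,0,0,0,0]]'
python3 -m creep '[[0,0,0,0,0,0],[0,0,0,0,0,0],[0,0,0,0,0,0],[0,0,0,0,0,0],[0,0,0,0,0,0]]'
python3 - <<'E'
from h import *
s=r.state();w=r.capture("wrist");cv2.imwrite("pics/w1.png",w)
M=np.array(r.calibration("wrist")["mount"]);K=np.array(r.calibration("wrist")["K"])
T=R.from_quat(np.roll(s["orientation"],-1)).as_matrix()
for P in ([.554,.163,.2],):
    pc=np.linalg.inv(M)@np.append(T.T@(np.array(P)-s["tcp_pos"]),1);print(K@pc[:3]/pc[2])
E
```

```text
time: 0.6
tcp_pos: [0.3159, 0.4314, 0.2413]
orientation: [-0.0, 0.165, 0.986, -0.0]
ft_force: [0.2, 1.2, 0.0]
width: 0.0875
grip_force: 0.0
time: 1.1
tcp_pos: [0.4355, 0.2972, 0.2414]
orientation: [-0.0, 0.165, 0.986, -0.0]
ft_force: [0.0, -0.1, 0.4]
width: 0.0879
grip_force: 0.0
time: 1.6
tcp_pos: [0.5558, 0.1611, 0.2413]
orientation: [-0.0, 0.166, 0.986, -0.0]
ft_force: [-0.3, 0.3, -0.4]
width: 0.0876
grip_force: 0.0
time: 2.1
tcp_pos: [0.5537, 0.1642, 0.2417]
orientation: [-0.0, 0.164, 0.986, 0.0]
ft_force: [-0.5, -0.5, -0.1]
width: 0.0876
grip_force: 0.0
[311.78616122 226.82087386   1.        ]
```

View pics/w1.png

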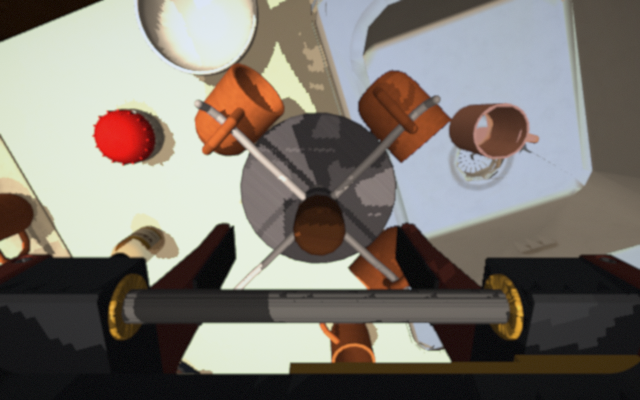

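Wrist view: the knob top is at about (319,225) against a predicted (312,227), so I shift +y by about 0.4 cm. The hook wires fit the assumed angle. Now descend and grip.

```bash
python3 -m creep '[[0,0.4,0,0,0,0],[0,0.4,1,0,0,0],[0,0.4,2.5,0,0,0],[0,0.4,4,0,0,0],[0,0.4,5.2,0,0,0]]' 1 15
python3 -m creep '[[0,0,0,0,0,0],[0,0,0,0,0,0],[0,0,0,0,0,0],[0,0,0,0,0,0],[0,0,0,0,0,0]]' 0 15
python3 -m creep '[[0,0,0,0,0,0],[0,0,0,0,0,0],[0,0,0,0,0,0],[0,0,0,0,0,0],[0,0,0,0,0,0]]'
```

```text
time: 2.65
tcp_pos: [0.5552, 0.1671, 0.1881]
orientation: [-0.001, 0.165, 0.986, -0.0]
ft_force: [-0.4, 0.6, -0.6]
width: 0.0876
grip_force: 0.0
time: 3.15
tcp_pos: [0.5561, 0.1671, 0.1903]
orientation: [0.001, 0.165, 0.986, 0.0]
ft_force: [-0.5, 0.2, -0.4]
width: 0.0515
grip_force: 0.0
time: 3.65
tcp_pos: [0.5555, 0.1661, 0.1898]
orientation: [-0.0, 0.165, 0.986, -0.001]
ft_force: [-1.1, -5.8, 3.7]
width: 0.0337
grip_force: 15.0
```

```bash
python3 -m creep '[[0,-0.1,0,0,0,0.07],[0,-0.1,0,0,0,0.18],[0,-0.1,0,0,0,0.29],[0,-0.1,0,0,0,0.40],[0,-0.1,0,0,0,0.51]]'
python3 -m creep '[[0,0,0,0,0,0.1],[0,0,0,0,0,0.2],[0,0,0,0,0,0.3],[0,0,0,0,0,0.41],[0,0,0,0,0,0.51]]'
python3 -m creep '[[0,0,0,0,0,0.1],[0,0,0,0,0,0.2],[0,0,0,0,0,0.3],[0,0,0,0,0,0.41],[0,0,0,0,0,0.51]]'
python3 -m creep '[[0,0,0,0,0,0.12],[0,0,0,0,0,0.24],[0,0,0,0,0,0.36],[0,0,0,0,0,0.45],[0,0,0,0,0,0.51]]'
python3 -m creep '[[0,0,0,0,0,0],[0,0,0,0,0,0],[0,0,0,0,0,0],[0,0,0,0,0,0],[0,0,0,0,0,0]]' 
python3 - <<'E'
from h import *
b=r.capture("top");a=r.capture("scene")
c=np.vstack([cv2.resize(b[130:270,180:380],(600,420)),cv2.resize(a[150:300,170:350],None,fx=1,fy=1)[:, :180].repeat(1,0) if 0 else np.zeros((0,600,3),np.uint8)])
cv2.imwrite("pics/top2.png",c);cv2.imwrite("pics/top2f.png",b);cv2.imwrite("pics/sc2f.png",a)
E
```

```text
time: 4.15
tcp_pos: [0.5563, 0.1674, 0.1898]
orientation: [0.0, 0.411, 0.912, 0.001]
ft_force: [2.6, 2.8, -0.6]
width: 0.0336
grip_force: 15.0
time: 4.65
tcp_pos: [0.5578, 0.1681, 0.1899]
orientation: [0.001, 0.627, 0.779, 0.003]
ft_force: [6.4, 5.3, -4.1]
width: 0.0337
grip_force: 15.0
time: 5.15
tcp_pos: [0.5593, 0.168, 0.1899]
orientation: [0.001, 0.804, 0.595, 0.004]
ft_force: [10.6, 4.2, -8.4]
width: 0.0337
grip_force: 15.0
time: 5.65
tcp_pos: [0.5606, 0.1672, 0.19]
orientation: [0.001, 0.928, 0.374, 0.005]
ft_force: [13.5, 1.3, -10.5]
width: 0.0336
grip_force: 15.0
time: 6.15
tcp_pos: [0.5605, 0.1671, 0.1899]
orientation: [0.001, 0.927, 0.375, 0.005]
ft_force: [12.7, 0.6, -10.7]
width: 0.0337
grip_force: 15.0
```

View pics/top2.png

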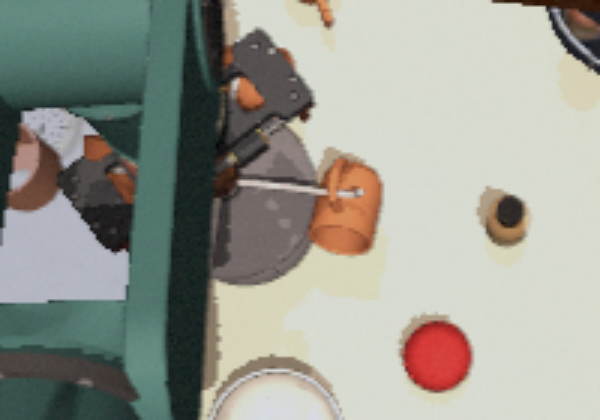

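```bash
python3 - <<'E'
from h import *
t=onz("top",(299,194),.166);k=np.array([.557,.165])
d=t[:2]-k;print(t,np.linalg.norm(d),np.degrees(np.arctan2(d[1],d[0])))
E
python3 -m creep '[[0,0,0,0,0,0],[0,0,0,0,0,0],[0,0,0,0,0,0],[0,0,0,0,0,0],[0,0,0,0,0,0]]' 1
python3 -m creep '[[0,0,-1,0,0,0],[0,0,-3,0,0,0],[0,0,-6,0,0,0],[0,0,-9,0,0,0],[0,0,-11,0,0,0]]'
python3 -m creep '[[0,0,0,0,0,0],[0,0,0,0,0,0],[0,0,0,0,0,0],[0,0,0,0,0,0],[0,0,0,0,0,0]]'
python3 - <<'E'
from h import *
s=r.state();w=r.capture("wrist");cv2.imwrite("pics/w2.png",w);print(s["tcp_pos"].tolist(),s["orientation"].tolist())
E
```

```text
[0.55567551 0.05465172 0.166     ] 0.11035622791344289 -90.68767932171365
time: 6.75
tcp_pos: [0.5551, 0.1662, 0.1896]
orientation: [-0.0, 0.927, 0.376, -0.0]
ft_force: [0.2, -0.0, 0.0]
width: 0.0703
grip_force: 0.0
time: 7.25
tcp_pos: [0.5561, 0.1663, 0.3028]
orientation: [0.0, 0.927, 0.375, 0.002]
ft_force: [0.3, 0.2, -0.5]
width: 0.0877
grip_force: 0.0
time: 7.75
tcp_pos: [0.5548, 0.166, 0.2985]
orientation: [-0.0, 0.927, 0.375, -0.001]
ft_force: [-0.3, 0.1, -0.3]
width: 0.0875
grip_force: 0.0
[0.5548381444160284, 0.16600441085998627, 0.2984773161631604] [-0.000189166992469514, 0.9268415057387479, 0.3754512254727147, -0.0010792343657643417]
```

View pics/w2.png

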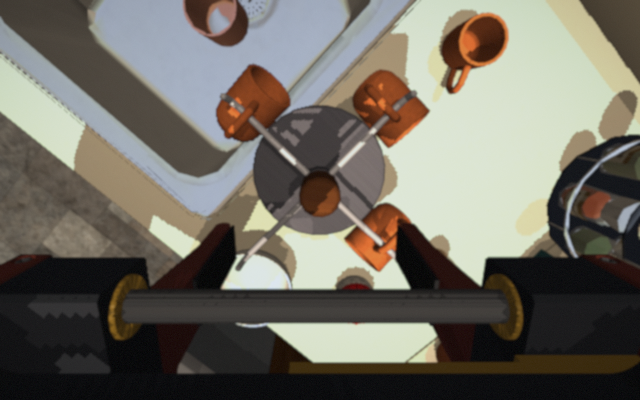

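Wrist view: knob at (319,193), empty hook tip at (239,267), turned near to -x. Next: measure the axis and tip, the cup, and the green box.

```bash
python3 - <<'E'
from h import *
pose=(np.array([.55484,.166,.2985]),np.array([-.0002,.92684,.37545,-.0011]))
k=onz("wrist",(319,192),.2,pose);t=onz("wrist",(239,266),.164,pose);print(k,t,t-k)
# cup in first top picture
b=cv2.imread("pics/top.png");hsv=cv2.cvtColor(b,cv2.COLOR_BGR2HSV)
m=((hsv[...,0]<14)&(hsv[...,1]>110)).astype(np.uint8)
sub=np.zeros_like(m);sub[205:265,382:425]=m[205:265,382:425]
ys,xs=np.nonzero(sub);print("cup bbox",xs.min(),xs.max(),ys.min(),ys.max(),len(xs))
for y in range(ys.min(),ys.max()+1,2):
    x=xs[ys==y];print(y,x.min(),x.max(),end=" | ")
print()
rows=[y for y in range(ys.min(),ys.max()+1)]
P=lambda u,z:np.round(onz("top",u,z),3)
a=cv2.imread("pics/scene.png");h2=cv2.cvtColor(a,cv2.COLOR_BGR2HSV)
m2=((h2[...,0]<14)&(h2[...,1]>110));y2,x2=np.nonzero(m2[255:310,345:390]);print("scene cup",x2.min()+345,x2.max()+345,y2.min()+255,y2.max()+255)
print("box corner", [tri("top",u,"scene",v) for u,v in [((396,212),(372,263)),((430,212),(410,230) )]], P((396,212),.1),P((396,212),.15))
E
```

```text
[0.56222362 0.16969232 0.2       ] [0.4490833  0.16661875 0.164     ] [-0.11314031 -0.00307357 -0.036     ]
cup bbox 390 412 221 253 386
221 402 403 | 223 401 403 | 225 400 402 | 227 400 402 | 229 399 403 | 231 399 403 | 233 400 407 | 235 394 409 | 237 393 410 | 239 391 411 | 241 391 412 | 243 390 412 | 245 391 412 | 247 391 411 | 249 392 409 | 251 394 408 | 253 397 403 | 
scene cup 354 381 263 302
box corner [(array([ 0.56044017, -0.19027669,  0.02672164]), np.float64(0.0030357145899514385)), (array([ 0.55370533, -0.26195891,  0.13029479]), np.float64(0.0069964439692056435))] [ 0.549 -0.182  0.1  ] [ 0.54  -0.175  0.15 ]
```

```bash
python3 -m creep '[[-2,1.4,0,0,0,0],[-5.5,3.7,0,0,0,0],[-9,6.1,0,0,0,0],[-12.3,8.4,0,0,0,0],[-15.6,10.6,0,0,0,0]]' 1 20
python3 -m creep '[[-3.5,2.4,0,0,0,0],[-7,4.8,0,0,0,0],[-10.5,7.2,0,0,0,0.02],[-13.5,9.2,0,0,0,0.04],[-15.7,10.7,0,0,0,0.07]]'
python3 -m creep '[[0,0,0,0,0,0.14],[0,0,0,0,0,0.28],[0,0,0,0,0,0.42],[0,0,0,0,0,0.56],[0,0,0,0,0,0.7]]'
python3 -m creep '[[0,0,0,0,0,0],[0,0,0,0,0,0],[0,0,0,0,0,0],[0,0,0,0,0,0],[0,0,0,0,0,0]]'
python3 - <<'E'
from h import *
s=r.state();w=r.capture("wrist");b=r.capture("top");cv2.imwrite("pics/top3f.png",b);cv2.imwrite("pics/w3.png",w);print(s["tcp_pos"].tolist(),s["orientation"].tolist())
hook=cv2.resize(b[150:280,200:330],None,fx=3,fy=3);cv2.imwrite("pics/v3.png",np.hstack([w[:390,100:500],hook]))
E
```

```text
time: 8.3
tcp_pos: [0.5166, -0.02, 0.2994]
orientation: [-0.0, 0.927, 0.376, -0.0]
ft_force: [0.3, -0.1, -0.3]
width: 0.0877
grip_force: 0.0
time: 8.8
tcp_pos: [0.4781, -0.2069, 0.2994]
orientation: [0.0, 0.94, 0.342, -0.0]
ft_force: [1.3, -0.2, 0.7]
width: 0.0877
grip_force: 0.0
time: 9.3
tcp_pos: [0.4787, -0.2047, 0.2993]
orientation: [-0.0, 1.0, -0.003, -0.0]
ft_force: [0.4, 1.5, 0.4]
width: 0.0875
grip_force: 0.0
time: 9.8
tcp_pos: [0.4789, -0.2046, 0.2997]
orientation: [0.0, 1.0, 0.0, -0.0]
ft_force: [0.2, 0.0, 0.0]
width: 0.0875
grip_force: 0.0
[0.4788980180350958, -0.2046444186664646, 0.2996699578300958] [4.020084842366537e-05, 0.9999999157078362, 0.00040674733142114736, -3.904895210000672e-05]
```

View pics/v3.png

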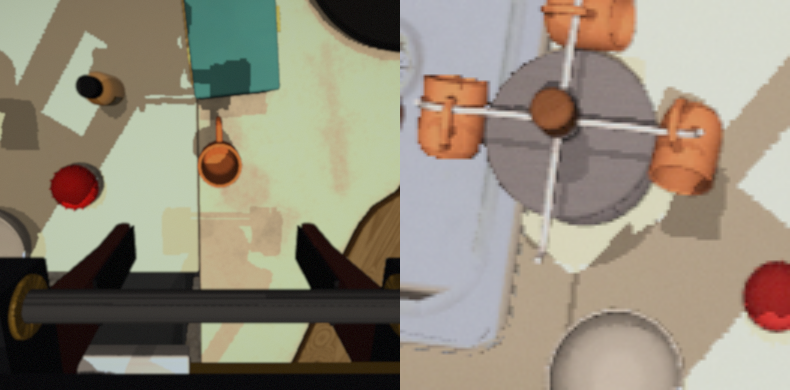

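Wrist: cup rim centre at about (319,164), handle end at about (319,120). Top: empty hook tip at about (246.7,236.5), knob at about (251,187).

```bash
python3 - <<'E'
from h import *
p=(np.array([.4789,-.20464,.29967]),np.array([0,1,.0004,0]))
w=cv2.imread("pics/w3.png");hsv=cv2.cvtColor(w,cv2.COLOR_BGR2HSV)
m=((hsv[...,0]<14)&(hsv[...,1]>110)).astype(np.uint8);m[:110]=0;m[195:]=0;m[:,:285]=0;m[:,355:]=0
for y in range(112,195,4):
    x=np.nonzero(m[y])[0]
    if len(x):print(y,x.min(),x.max(),end=" | ")
print()
print("rim",onz("wrist",(319.5,164),.064,p),"handle end",onz("wrist",(318.5,122),.035,p))
t=onz("top",(246.7,236.5),.164);k=onz("top",(251,187),.2);t2=onz("top",(299,194),.166)
print("tip",t,"knob",k,t-k)
E
```

```text
116 317 318 | 120 315 320 | 124 315 321 | 128 315 321 | 132 315 322 | 136 315 322 | 140 315 323 | 144 308 330 | 148 304 334 | 152 301 336 | 156 298 338 | 160 298 340 | 164 298 340 | 168 298 340 | 172 298 340 | 176 301 337 | 180 304 334 | 184 310 329 | 
rim [ 0.48503718 -0.2086388   0.064     ] handle end [ 0.53312905 -0.20755363  0.035     ]
tip [0.4446635 0.1622087 0.164    ] knob [0.55374145 0.16171184 0.2       ] [-0.10907795  0.00049685 -0.036     ]
```

```bash
python3 -m creep '[[0.2,0.1,2,0,0,0],[0.4,0.2,5.5,0,0,0],[0.4,0.2,9,0,0,0],[0.4,0.2,12.5,0,0,0],[0.4,0.2,15,0,0,0]]' 1 20
python3 -m creep '[[0,0,2.5,0,0,0],[0,0,5,0,0,0],[0,0,7.5,0,0,0],[0,0,9,0,0,0],[0,0,10.2,0,0,0]]'
python3 -m creep '[[0,0,0,0,0,0],[0,0,0,0,0,0],[0,0,0,0,0,0],[0,0,0,0,0,0],[0,0,0,0,0,0]]' 0 15
python3 -m creep '[[0,0,0,0,0,0],[0,0,0,0,0,0],[0,0,0,0,0,0],[0,0,0,0,0,0],[0,0,0,0,0,0]]'
```

```text
time: 10.4
tcp_pos: [0.4821, -0.2062, 0.1477]
orientation: [-0.0, 1.0, 0.0, -0.001]
ft_force: [0.7, -0.5, -0.0]
width: 0.0877
grip_force: 0.0
time: 10.9
tcp_pos: [0.4827, -0.2066, 0.0466]
orientation: [-0.0, 1.0, 0.0, -0.0]
ft_force: [0.3, -0.7, -0.4]
width: 0.088
grip_force: 0.0
time: 11.4
tcp_pos: [0.4835, -0.2072, 0.0485]
orientation: [0.001, 1.0, 0.0, 0.001]
ft_force: [-0.3, -1.3, 1.1]
width: 0.0518
grip_force: 15.0
time: 11.9
tcp_pos: [0.4835, -0.2072, 0.0484]
orientation: [0.001, 1.0, -0.0, 0.001]
ft_force: [-1.3, -1.1, 7.1]
width: 0.0523
grip_force: 15.0
```

```bash
python3 -m creep '[[0,0,-1,0,0,0],[0,0,-3,0,0,0],[0,0,-6.5,0,0,0],[0,0,-10,0,0,0],[0,0,-13,0,0,0]]' 
python3 -m creep '[[0,0,-2,0,0,0],[0,0,-4,0,0,0],[0,0,-6,0,0,0],[0,0,-7,0,0,0],[0,0,-7,0,0,0]]'
python3 - <<'E'
from h import *
s=r.state();a=r.capture("scene");w=r.capture("wrist");print(s["tcp_pos"],s["orientation"],s["ft_force"],s["width"])
cv2.imwrite("pics/w4.png",w);cv2.imwrite("pics/s4.png",a)
cv2.imwrite("pics/v4.png",np.hstack([w[:,120:520],cv2.resize(a[120:320,300:500],(400,400))]))
E
```

```text
time: 12.4
tcp_pos: [0.4824, -0.2062, 0.1794]
orientation: [-0.0, 1.0, -0.0, -0.0]
ft_force: [0.9, -0.2, -2.2]
width: 0.0521
grip_force: 15.0
time: 12.9
tcp_pos: [0.4833, -0.2068, 0.249]
orientation: [0.001, 1.0, -0.0, 0.001]
ft_force: [0.1, -0.2, -1.8]
width: 0.052
grip_force: 15.0
[ 0.48333841 -0.2068154   0.24897348] [ 5.43839356e-04  9.99999375e-01 -1.02792663e-04  9.71829122e-04] [ 0.05059672 -0.19259776 -1.80990117] 0.051998139174679193
```

View pics/v4.png

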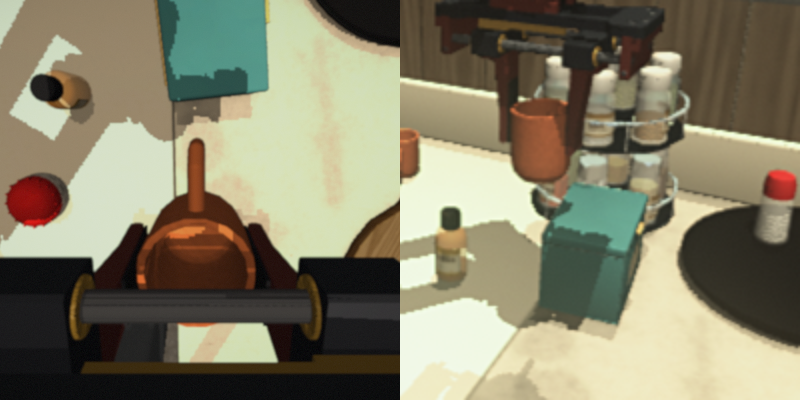

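Cup is held upright: handle end in the wrist view at about (316,138), rim about (316,215–325).

```bash
python3 - <<'E'
from h import *
p=(np.zeros(3),np.array([1.,0,0,0]))  # tool axes
for n,uv,z in [("handle end",(316.5,138),.012),("handle end hi",(316.5,138),.002),("rim L",(258,262),-.0156),("rim R",(375,262),-.0156)]:
    print(n,np.round(onz("wrist",uv,z,p)*1000,1))
w=cv2.imread("pics/w4.png");hsv=cv2.cvtColor(w,cv2.COLOR_BGR2HSV)
print([tuple(hsv[y,316]) for y in range(132,222,4)])
E
```

```text
handle end [57.4 -0.4 12. ]
handle end hi [58.3 -0.4  2. ]
rim L [  5.6 -26.3 -15.6]
rim R [  5.6  25.5 -15.6]
[(np.uint8(20), np.uint8(69), np.uint8(217)), (np.uint8(21), np.uint8(69), np.uint8(206)), (np.uint8(10), np.uint8(195), np.uint8(81)), (np.uint8(10), np.uint8(195), np.uint8(127)), (np.uint8(10), np.uint8(196), np.uint8(135)), (np.uint8(10), np.uint8(193), np.uint8(136)), (np.uint8(10), np.uint8(194), np.uint8(137)), (np.uint8(10), np.uint8(196), np.uint8(135)), (np.uint8(10), np.uint8(193), np.uint8(145)), (np.uint8(10), np.uint8(195), np.uint8(148)), (np.uint8(10), np.uint8(194), np.uint8(146)), (np.uint8(10), np.uint8(193), np.uint8(145)), (np.uint8(10), np.uint8(198), np.uint8(144)), (np.uint8(10), np.uint8(195), np.uint8(145)), (np.uint8(10), np.uint8(193), np.uint8(145)), (np.uint8(10), np.uint8(195), np.uint8(145)), (np.uint8(11), np.uint8(199), np.uint8(145)), (np.uint8(10), np.uint8(198), np.uint8(144)), (np.uint8(10), np.uint8(193), np.uint8(145)), (np.uint8(10), np.uint8(195), np.uint8(144)), (np.uint8(9), np.uint8(196), np.uint8(99)), (np.uint8(9), np.uint8(185), np.uint8(73)), (np.uint8(10), np.uint8(196), np.uint8(142))]
```

```bash
python3 -m creep '[[-0.6,-1.5,0,0,0,0],[-1.4,-5,0,0,0,0],[-2.2,-9,0,0,0,0],[-2.9,-13,0,0,0,0],[-3.6,-17,0,0,0,0]]' 
python3 -m creep '[[-0.8,-4,0,0,0,-0.03],[-1.6,-8,0,0,0,-0.06],[-2.4,-11.5,0,0,0,-0.1],[-3,-14.5,0,0,0,-0.13],[-3.2,-16.4,0,0,0,-0.171]]'
python3 -m creep '[[0,0,0,0,0,-0.14],[0,0,0,0,0,-0.28],[0,0,0,0,0,-0.42],[0,0,0,0,0,-0.56],[0,0,0,0,0,-0.7]]'
python3 -m creep '[[0,0,0,0,0,-0.14],[0,0,0,0,0,-0.28],[0,0,0,0,0,-0.42],[0,0,0,0,0,-0.56],[0,0,0,0,0,-0.7]]'
python3 -m creep '[[0,0,1,0,0,0],[0,0,2.5,0,0,0],[0,0,4.5,0,0,0],[0,0,6.5,0,0,0],[0,0,7.7,0,0,0]]'
python3 -m creep '[[0,0,0,0,0,0],[0,0,0,0,0,0],[0,0,0,0,0,0],[0,0,0,0,0,0],[0,0,0,0,0,0]]'
python3 - <<'E'
from h import *
s=r.state();a=r.capture("scene");w=r.capture("wrist");print(s["tcp_pos"],s["orientation"],s["ft_force"],s["width"])
cv2.imwrite("pics/w5.png",w);cv2.imwrite("pics/s5.png",a)
cv2.imwrite("pics/v5.png",np.hstack([w[:,120:520],cv2.resize(a[140:270,180:310],(400,400))]))
E
```

```text
time: 13.5
tcp_pos: [0.4448, -0.0343, 0.2465]
orientation: [-0.001, 1.0, -0.0, -0.001]
ft_force: [0.5, 0.4, -1.5]
width: 0.0521
grip_force: 15.0
time: 14.0
tcp_pos: [0.412, 0.1296, 0.2465]
orientation: [-0.0, 0.996, 0.087, -0.002]
ft_force: [1.0, -1.0, -2.6]
width: 0.0524
grip_force: 15.0
time: 14.5
tcp_pos: [0.413, 0.1278, 0.2465]
orientation: [-0.001, 0.905, 0.425, -0.001]
ft_force: [-0.0, -0.5, -1.7]
width: 0.0519
grip_force: 15.0
time: 15.0
tcp_pos: [0.413, 0.1277, 0.2465]
orientation: [-0.001, 0.705, 0.709, -0.001]
ft_force: [0.6, 0.4, -1.4]
width: 0.0524
grip_force: 15.0
time: 15.5
tcp_pos: [0.4126, 0.1274, 0.1682]
orientation: [-0.001, 0.709, 0.706, -0.002]
ft_force: [0.5, 0.3, -2.2]
width: 0.0522
grip_force: 15.0
time: 16.0
tcp_pos: [0.4153, 0.1274, 0.1712]
orientation: [0.0, 0.707, 0.707, 0.0]
ft_force: [0.2, -0.2, -2.1]
width: 0.0518
grip_force: 15.0
[0.41532936 0.12740508 0.171188  ] [3.84151496e-04 7.07258686e-01 7.06954599e-01 4.45304156e-04] [ 0.18402777 -0.20942301 -2.14167721] 0.05179686284167561
```

View pics/v5.png

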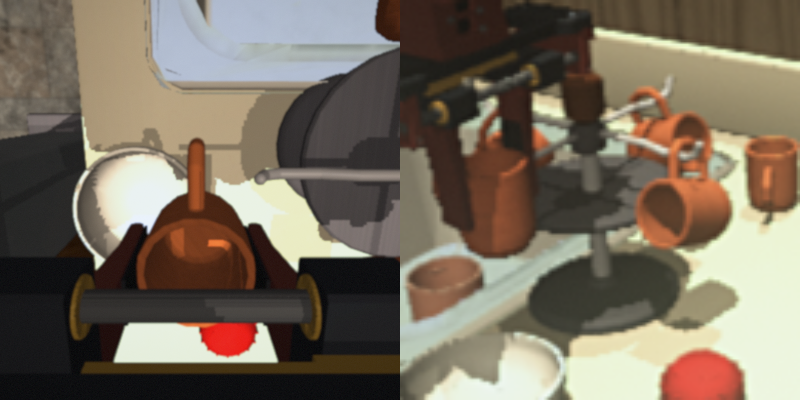

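Wrist: the hook tip at about (379,177) lines up between the handle's outer end (row 138) and the cup wall (row ~195).

```bash
python3 - <<'E'
from h import *
p=(np.zeros(3),np.array([1.,0,0,0]))
print("tip",onz("wrist",(379,177),.171-.163,p)*1000,"wire",onz("wrist",(450,174),.171-.151,p)*1000)
E
```

```text
tip [39.3387867  31.61790369  8.        ] wire [38.36633312 71.20497074 20.        ]
```

```bash
python3 -m creep '[[0,0.3,-0.2,0,0,0],[0,0.9,-0.2,0,0,0],[0,1.6,-0.2,0,0,0],[0,2.2,-0.2,0,0,0],[0,2.7,-0.2,0,0,0]]' 
python3 -m creep '[[0,0,0,0,0,0],[0,0,0,0,0,0],[0,0,0,0,0,0],[0,0,0,0,0,0],[0,0,0,0,0,0]]'
```

```text
time: 16.6
tcp_pos: [0.4429, 0.1273, 0.1726]
orientation: [0.0, 0.707, 0.707, 0.0]
ft_force: [0.7, 0.0, -1.8]
width: 0.052
grip_force: 15.0
time: 17.1
tcp_pos: [0.4418, 0.1273, 0.1727]
orientation: [0.0, 0.707, 0.707, -0.0]
ft_force: [0.4, 0.2, -1.9]
width: 0.052
grip_force: 15.0
```

```bash
python3 -m creep '[[0,0.3,0,0,0,0],[0,0.9,0,0,0,0],[0,1.6,0,0,0,0],[0,2.2,0,0,0,0],[0,2.7,0,0,0,0]]' 
python3 -m creep '[[0,0,0,0,0,0],[0,0,0,0,0,0],[0,0,0,0,0,0],[0,0,0,0,0,0],[0,0,0,0,0,0]]'
python3 - <<'E'
from h import *
s=r.state();a=r.capture("scene");w=r.capture("wrist");print(s["tcp_pos"],s["ft_force"],s["width"])
cv2.imwrite("pics/w6.png",w);cv2.imwrite("pics/v6.png",np.hstack([w[:,120:520],cv2.resize(a[140:270,180:310],(400,400))]))
E
```

```text
time: 17.6
tcp_pos: [0.4699, 0.1273, 0.1727]
orientation: [0.0, 0.707, 0.707, 0.0]
ft_force: [0.0, -0.0, -2.5]
width: 0.0519
grip_force: 15.0
time: 18.1
tcp_pos: [0.4687, 0.1273, 0.1727]
orientation: [-0.0, 0.707, 0.707, -0.0]
ft_force: [0.7, 0.5, -1.4]
width: 0.0521
grip_force: 15.0
[0.46873723 0.12733561 0.17266062] [ 0.72021574  0.50001167 -1.38492668] 0.05205672129431127
```

View pics/v6.png

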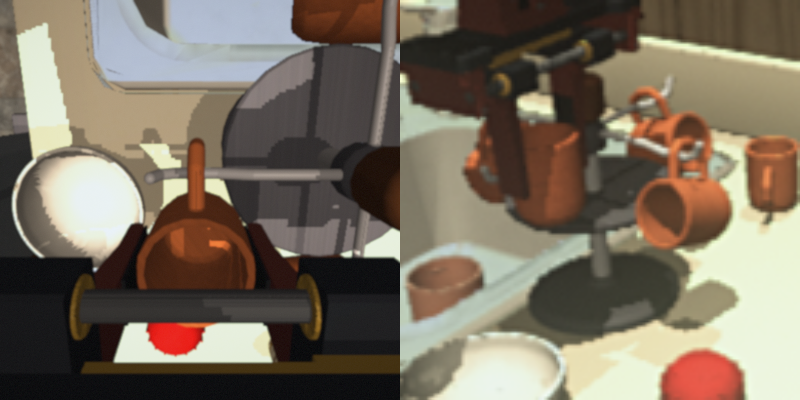

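Hook runs through the handle loop: bar at column ~316, tip at ~272, about 22 mm out as wanted. Lowering gently.

```bash
python3 -m creep '[[0,0,0.3,0,0,0],[0,0,0.6,0,0,0],[0,0,0.9,0,0,0],[0,0,1.1,0,0,0],[0,0,1.2,0,0,0]]' 
python3 -m creep '[[0,0,0.05,0,0,0],[0,0,0.1,0,0,0],[0,0,0.15,0,0,0],[0,0,0.2,0,0,0],[0,0,0.2,0,0,0]]'
python3 -m creep '[[0,0,0.05,0,0,0],[0,0,0.1,0,0,0],[0,0,0.15,0,0,0],[0,0,0.2,0,0,0],[0,0,0.2,0,0,0]]'
```

```text
time: 18.7
tcp_pos: [0.4687, 0.1273, 0.1603]
orientation: [-0.0, 0.707, 0.707, -0.0]
ft_force: [-0.4, 0.1, -1.3]
width: 0.0522
grip_force: 15.0
time: 19.2
tcp_pos: [0.469, 0.1273, 0.1587]
orientation: [0.0, 0.707, 0.707, -0.0]
ft_force: [0.1, 0.1, -0.6]
width: 0.0519
grip_force: 15.0
time: 19.7
tcp_pos: [0.4689, 0.1273, 0.1566]
orientation: [-0.0, 0.707, 0.707, -0.0]
ft_force: [-0.5, -0.1, -2.1]
width: 0.0522
grip_force: 15.0
```

```bash
python3 -m creep '[[0,0,0.05,0,0,0],[0,0,0.1,0,0,0],[0,0,0.1,0,0,0],[0,0,0.1,0,0,0],[0,0,0.1,0,0,0]]' 
python3 -m creep '[[0,0,0.05,0,0,0],[0,0,0.1,0,0,0],[0,0,0.1,0,0,0],[0,0,0.1,0,0,0],[0,0,0.1,0,0,0]]'
```

```text
time: 20.2
tcp_pos: [0.469, 0.1273, 0.1557]
orientation: [0.0, 0.707, 0.707, -0.0]
ft_force: [-0.4, 0.1, -1.4]
width: 0.052
grip_force: 15.0
time: 20.7
tcp_pos: [0.4691, 0.1273, 0.1547]
orientation: [0.0, 0.707, 0.707, 0.0]
ft_force: [0.1, -0.4, -0.1]
width: 0.0519
grip_force: 15.0
```

```bash
python3 -m creep '[[0,0,0.0,0,0,0],[0,0,0,0,0,0],[0,0,0,0,0,0],[0,0,0,0,0,0],[0,0,0,0,0,0]]' | grep ft
python3 -m creep '[[0,0,0.05,0,0,0],[0,0,0.1,0,0,0],[0,0,0.1,0,0,0],[0,0,0.1,0,0,0],[0,0,0.1,0,0,0]]'
```

```text
ft_force: [0.2, -0.1, 0.7]
time: 21.7
tcp_pos: [0.469, 0.1273, 0.1537]
orientation: [0.0, 0.707, 0.707, 0.0]
ft_force: [-0.4, 0.1, 0.6]
width: 0.0521
grip_force: 15.0
```

The force went from -1.9 N to about +0.6 N, so the hook carries about 2.5 N. I'm holding briefly, softening the grip, then releasing.

```bash
python3 -m creep '[[0,0,0,0,0,0],[0,0,0,0,0,0],[0,0,0,0,0,0],[0,0,0,0,0,0],[0,0,0,0,0,0]]' | grep ft
python3 -m creep '[[0,0,0,0,0,0],[0,0,0,0,0,0],[0,0,0,0,0,0],[0,0,0,0,0,0],[0,0,0,0,0,0]]' - 3
python3 -m creep '[[0,0,0,0,0,0],[0,0,0,0,0,0],[0,0,0,0,0,0],[0,0,0,0,0,0],[0,0,0,0,0,0]]' 1 
python3 -m creep '[[0,0,0,0,0,0],[0,0,0,0,0,0],[0,0,0,0,0,0],[0,0,0,0,0,0],[0,0,0,0,0,0]]'
python3 - <<'E'
from h import *
a=r.capture("scene");w=r.capture("wrist")
cv2.imwrite("pics/v7.png",np.hstack([w[:,120:520],cv2.resize(a[140:270,180:310],(400,400))]))
E
```

```text
ft_force: [0.4, -0.3, 1.2]
time: 22.7
tcp_pos: [0.4689, 0.1273, 0.1536]
orientation: [-0.0, 0.707, 0.707, -0.0]
ft_force: [0.2, 0.2, -0.4]
width: 0.0524
grip_force: 3.0
time: 23.2
tcp_pos: [0.4691, 0.1273, 0.1537]
orientation: [0.0, 0.707, 0.707, 0.0]
ft_force: [0.6, 0.8, -0.7]
width: 0.0867
grip_force: 0.0
time: 23.7
tcp_pos: [0.469, 0.1273, 0.1537]
orientation: [0.0, 0.707, 0.707, -0.0]
ft_force: [0.0, -0.5, -0.4]
width: 0.0875
grip_force: 0.0
```

View pics/v7.png

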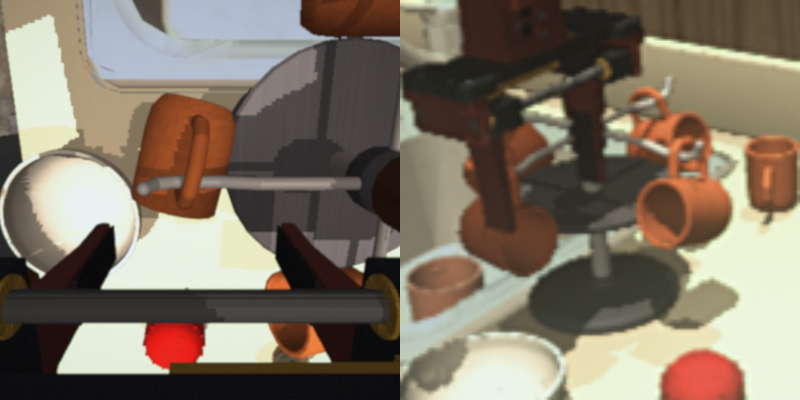

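Cup hangs on the hook, handle bar at about (316,160) over the wire. Retreating straight up and letting it settle.

```bash
python3 -m creep '[[0,0,-0.5,0,0,0],[0,0,-2,0,0,0],[0,0,-4.5,0,0,0],[0,0,-7.5,0,0,0],[0,0,-10,0,0,0]]' | grep ft
python3 -m creep '[[-0.5,0,-1,0,0,0],[-2,0,-2,0,0,0],[-5,0,-3,0,0,0],[-8,0,-3,0,0,0],[-10,0,-3,0,0,0]]'
for i in 1 2 3 4 5 6; do python3 -m creep '[[0,0,0,0,0,0],[0,0,0,0,0,0],[0,0,0,0,0,0],[0,0,0,0,0,0],[0,0,0,0,0,0]]' >/dev/null; done
python3 - <<'E'
from h import *
a=r.capture("scene");w=r.capture("wrist")
E
for i in 1 2 3; do python3 -m creep '[[0,0,0,0,0,0],[0,0,0,0,0,0],[0,0,0,0,0,0],[0,0,0,0,0,0],[0,0,0,0,0,0]]' >/dev/null; done
python3 - <<'E'
from h import *
a=r.capture("scene");a2=r.capture("scene");w=r.capture("top");print(cv2.absdiff(a,a2)[140:270,180:310].max(),r.state()["time"])
cv2.imwrite("pics/v8.png",np.hstack([cv2.resize(w[130:280,200:350],(400,400)),cv2.resize(a[140:270,180:310],(400,400))]))
E
```

```text
ft_force: [0.4, -0.3, 0.3]
time: 24.8
tcp_pos: [0.4686, 0.0256, 0.2835]
orientation: [0.0, 0.707, 0.707, -0.0]
ft_force: [0.4, -1.2, 1.4]
width: 0.0877
grip_force: 0.0
4 29.55
```

View pics/v8.png

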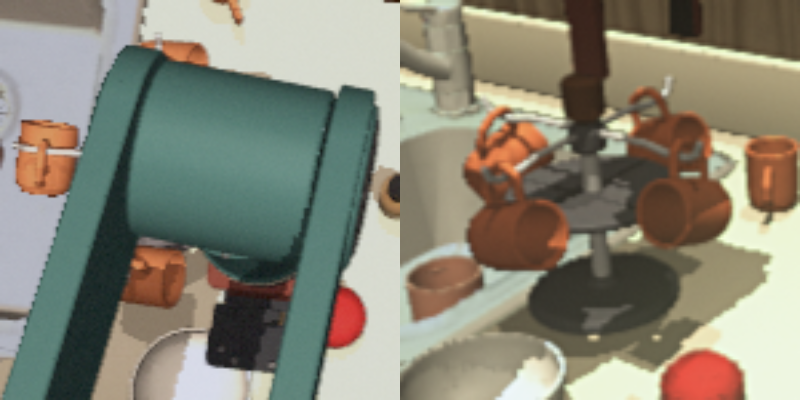

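The cup hangs on the near hook, at rest, with the gripper clear of it and the bowl and timer undisturbed. Handing in.

```bash
python3 -c "
from station import r
print(r.hand_in())"
```

```text
the job is handed in; nothing more can be done
None
```

The cup hangs still by its handle on the near-side hook, released with the arm clear and no bystander visibly disturbed; the job is handed in, but no verdict came back.

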